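Torque the griddle's gas union, then open the tap

ROBOT

A 6-joint arm with a two-finger parallel gripper is mounted at the origin on the work surface. World frame = base frame: x ahead of the robot, y to its left, z up, the work surface at z = 0. Lengths are in m, angles in rad, forces in N, time in s.
With the tool pointing down it reaches from about 0.35 to 0.725 m from the base axis. Payload 6 kg.
Tool frame: the origin (TCP) lies midway between the tips of the shut fingers; the grasp point (between the pads) lies ctrl.grip_point_offset behind it (ctrl.grip_point_offset is the distance from the TCP to the grasp point, in m); z points along the fingers, y is the direction in which the jaws open and shut (so a half turn about z gives the same grasp; the last joint's range is limited). The gripper opens to 85 mm and grips with 20 to 120 N. Pads are 22 mm wide; open, the fingers measure 114 mm over their backs; the gripper's body (76 mm by 85 mm) begins 54 mm behind the grasp point. The pads swing forward as they close: fully open they stand 13 mm farther back than shut.
Start: joints at [1.631, 0.04, 0.085, 0, -1.615, -0.334], TCP at [0.162, 0.578, 0.231] pointing down, gripper open.
Joint ranges: [-2.56, 2.56], [-1.29, 2.01], [-1.08, 1.49], [-3.29, 1.98], [-2.81, -0.18], [-2.99, 2.99]. Speed limits (rad/s): [2.57, 2.57, 3.01, 3.14, 3.14, 3.14].

INTERFACE

Orientations are given as a unit quaternion [w, x, y, z].
In Python, from rig import ctrl gives the robot as it stands.
- The arm moves only by the tool arm_command, never from a script. Its argument "targets" is text: rows parted by semicolons, each of 6 numbers parted by spaces: the shift along the tool's x, y, z in m, then the turn, a rotation vector about the tool's x, y, z in rad. A call has 1 to 5 rows; each row shifts and turns the commanded pose from where the row before left it, along the tool's axes as they then stand; what a row does not reach is not made up. A row lasts 1/12 s, in which the tool goes at most 41.7 mm and 7.16 degrees, less where a joint would pass 70% of its speed; a pose out of reach is approached as far as the arm can. A call is refused whole if a number of a shift passes 0.0417 or a number of a turn 0.125, either way. A call with a gripper value outside its range is refused whole. "jaw" is the opening, from 0 (shut) to 1 (fully open), set as the call begins (left out, the last holds). The fingers move at their own pace and stop on an object; "grip_force" is the grip in N (left out, the last holds). Time passes only in rows, so rows that do not move let the fingers close. It gives the time, the measured TCP pose, the force and the opening at its end, in the units of the state.
- ctrl.get_obs(): the state, without advancing time (a new reading comes with each control period).
- ctrl.snapshot(name): name is "scene" or "top" or "wrist"; returns the picture (400x640x3 uint8, red, green, blue); there is no depth.
- ctrl.get_calibration(name): a dict with "camera_matrix" (3x3 intrinsics, pixels), "rvec" (rotation vector, rad) and "tvec" (3), from world to camera coordinates, as OpenCV has them; the wrist camera has in their place "tool_from_camera" (4x4, takes a point from camera to tool coordinates, whose origin is the TCP and whose axes are the flange's). Camera axes: x right, y down, z forward; pixel columns grow to the right and rows downward; lengths in m; the calibration is good to about 2 mm. A picture is of the moment at which its call begins: read the wrist's pose just before it. get_calibration takes no time and is no camera call.
- ctrl.hand_in(): hands the job in, once; it reports no verdict.
The state is a dict: "time_s": time; "q": joint angles; "joint_vel": joint speeds; "effort": joint torques, N m; "ee_pos": TCP position; "tcp_rot": TCP orientation; "force": force on the tool from outside, world axes, zero at the start; "wrist_torque": the same for the moment, N m; "width": finger opening in m.
Only numpy, scipy, OpenCV 4.12 (cv2) and the standard library are available. Lean on these libraries where they do the work, as an engineer would, in place of code of your own. Each camera call takes 0.05 s, during which the arm holds its last target. There are 200 camera calls.

TASK

The click wrench is already fitted on the gas union nut under the wire rack: swing its handle clockwise (seen from above, towards the robot's left) until it breaks over at its hinge, stop there without bending it any further, then ease off so that the handle springs straight, leaving the nut tight. Only then swing the lever of the small gas tap counter-clockwise to its open stop. Leave the tub, the salt jar and the scraper where they are.

Things in the scene. Friction and masses are not known exactly. Their poses are not given: they have to be found in the camera images.
- nut_centre (a point): Centre of the brass hexagonal union nut, 234 mm above the counter on a grey gas manifold, and on the wrench's turning axis. Its z axis is that turning axis: it leans 35 deg from vertical towards the robot. Tightening turns the handle clockwise seen from above, about minus z. The nut seats after about 0.35 to 0.65 rad of swing, different each time and felt only as resistance.
- rack_front (a point): Middle of the front rod (8 mm thick, 260 mm long, level) of the fixed wire rack over the wrench, 319 mm above the counter, about 20 mm nearer the robot than the wrench's grip. More rods every 65 mm behind it. A hand pointing straight down does not fit at the grip; one tilted like the turning axis comes in from the robot's side below this rod.
- wrench_grip (a point): Middle of the rubber grip (26 mm diameter, 82 mm long) of the steel click wrench, 190 mm from nut_centre, about 125 to 145 mm above the counter, free all round. Site x: along the handle to the nut. The handle is square to the turning axis. Force here: about 2 N to run the nut; once seated it rises to about 14 N, then the handle's hinge gives and it falls, to half at 0.2 rad of bend.
- union_nut (a joint): Turn of the nut together with the wrench's head, rad; grows as it is tightened, starts between 0.1 and 0.4, stays where it is left (0.35 N m of friction); seated at its stop, 0.75. The stud beneath is turned differently each time, so this says nothing of where the handle points.
- wrench_bend (a joint): Bend of the wrench handle at its click hinge, 45 mm from the nut axis towards the grip, rad; 0 = straight (held by a spring), grows in the tightening direction. Over 0.06 it has broken over (the click); more than 0.32 is forcing it. It springs back straight when let go.
- tap_axis (a point): Turning axis of the small brass gas tap, at the height of the lever's centre, 98 mm above the counter. The tap stands alone on the counter on a 70 mm flange, left or right of the manifold; its pipe runs along its x axis. The turning axis is vertical.
- lever_grip (a point): Point on the tap's steel lever 60 mm from tap_axis, at mid height of the lever (a bar 12 mm wide, 16 mm tall, reaching 76 mm from the axis), 98 mm above the counter.
- tap_lever (a joint): Tap lever, rad: 0 = shut (square to the pipe), grows counter-clockwise seen from above, stop at 1.571 = fully open, the lever then in line with the pipe. Stiff (about 2 N at lever_grip), stays where it is left.
- tub: Round tub, 96 mm diameter, 95 mm tall, standing on the counter on the side where the tap is not; origin at its underside. Leave it.
- salt: Glass salt jar, 52 mm diameter, 70 mm tall, standing near the wrench; origin at its underside. Leave it.
- scraper: Flat scraper with wooden handle, 240 mm long, lying on the counter below the wrench; its origin at its underside. Leave it.
There are look-alikes about, which are no part of the job. What is shaped like the part that bears tap_axis but red is not meant.

How it is judged:
By the outcome, as a careful person would: the job done as asked, in the order asked, and still so for the second after the job is handed in, with the robot touching nothing.
It also fails if it takes over 72 s, if anything falls off the work surface, if the arm or the gripper's body presses on something with over 40 N, if the wrist force passes 120 N, or if a joint passes its speed limit or range.

## Working session

There is one attempt and no reset: what is moved stays moved. The work goes in short steps, Python scripts to look and compute and a tool call to move; the robot and the scene stay as the last step left them, time stands still between calls to the robot, and variables do not carry over. Pictures are saved under pics/ and viewed, about 8 in all and at most 12, crops included, and the job is handed in when it is done.

Besides the shell and the picture viewer there is one more tool, called after "Emit:" in YAML: its name, and indented under it one key for each argument. arm_command: Moves the arm, as the interface text tells. Its arguments: {"type":"object","properties":{"targets":{"type":"string"},"jaw":{"type":"number"},"grip_force":{"type":"number"}},"required":["targets"]}

```bash
ls; mkdir -p pics
python3 - <<'E'
from rig import ctrl
import cv2,numpy as np
print(ctrl.get_obs()); print(ctrl.grip_point_offset)
for n in ("scene","top"):
    im=ctrl.snapshot(n); cv2.imwrite(f"pics/{n}0.png",cv2.cvtColor(im,cv2.COLOR_RGB2BGR)); print(n,ctrl.get_calibration(n))
print(ctrl.get_calibration("wrist"))
E
```

```text
pics
{'time_s': 0.0, 'q': array([ 1.63069696e+00,  4.08305888e-02,  8.37741207e-02, -5.07631869e-04,
       -1.61543291e+00, -3.33689959e-01]), 'joint_vel': array([ 2.61718000e-05,  8.14136330e-04,  2.86736497e-04,  2.35074274e-05,
       -8.60537419e-04, -4.32316558e-04]), 'effort': array([ 5.27592783e-04, -3.68202603e+01,  3.47418523e+01,  6.93275660e+00,
       -5.44443727e-03,  6.11344575e-06]), 'ee_pos': array([0.16205065, 0.57736904, 0.23023937]), 'tcp_rot': array([ 8.79767726e-04,  9.90645679e-01, -1.36456432e-01, -8.31589544e-05]), 'force': array([-1.10583721,  0.65915807, -0.12178768]), 'wrist_torque': array([-0.02707167,  0.01711648, -0.02707165]), 'width': 0.08508832795845148}
0.0187
scene {'camera_matrix': array([[400.60783023,   0.        , 316.3725325 ],
       [  0.        , 400.60783023, 203.35631358],
       [  0.        ,   0.        ,   1.        ]]), 'rvec': array([ 1.92460148,  1.54034611, -0.62772452]), 'tvec': array([-0.10197593, -0.22568235,  1.45875656])}
top {'camera_matrix': array([[411.98224713,   0.        , 315.79868239],
       [  0.        , 411.98224713, 194.49175517],
       [  0.        ,   0.        ,   1.        ]]), 'rvec': array([ 2.17436348, -2.14979759,  0.13398078]), 'tvec': array([-0.02192174,  0.52986309,  1.27149813])}
{'camera_matrix': array([[286.97750844,   0.        , 319.83704761],
       [  0.        , 286.97750844, 196.96808225],
       [  0.        ,   0.        ,   1.        ]]), 'tool_from_camera': array([[ 9.07187903e-04, -9.59951959e-01, -2.80163189e-01,
         7.10105759e-02],
       [ 9.99999510e-01,  9.81536181e-04, -1.25070396e-04,
         3.15513386e-04],
       [ 3.95051879e-04, -2.80162939e-01,  9.59952380e-01,
        -1.43772146e-01],
       [ 0.00000000e+00,  0.00000000e+00,  0.00000000e+00,
         1.00000000e+00]])}
```

View pics/scene0.png

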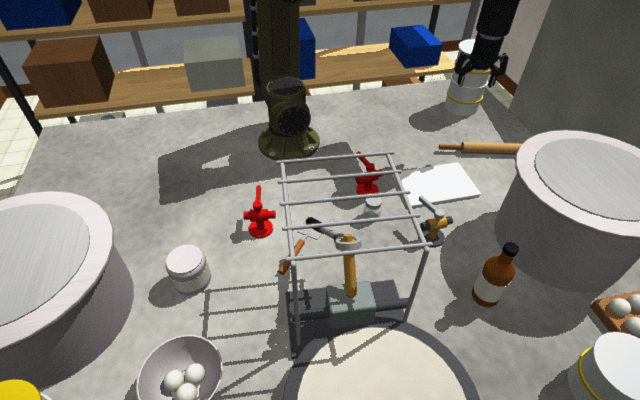

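View pics/top0.png

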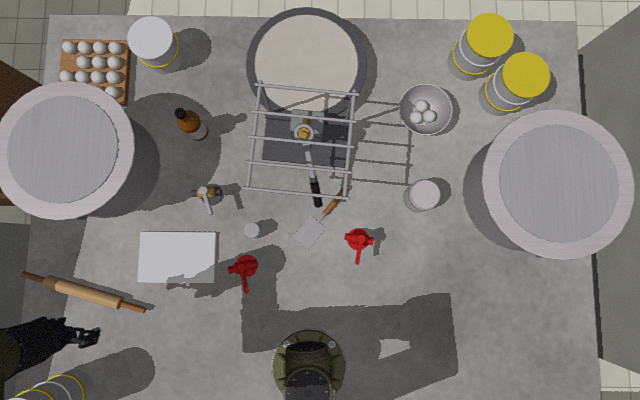

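The brass tap is at top (207,192) and scene (435,222). The red look-alikes are at top (243,267) and (358,240). The wrench runs from the nut at top (304,131) to the grip at about (316,190). I'll confirm these in enlarged crops.

Run:
```python
import cv2,numpy as np
t=cv2.imread("pics/top0.png"); s=cv2.imread("pics/scene0.png")
a=cv2.resize(t[105:255,180:380],None,fx=4,fy=4,interpolation=cv2.INTER_CUBIC)
b=cv2.resize(s[140:290,260:460],None,fx=4,fy=4,interpolation=cv2.INTER_CUBIC)
cv2.imwrite("pics/ct.png",a);cv2.imwrite("pics/cs.png",b)
```

```text
(no output)
```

View pics/ct.png

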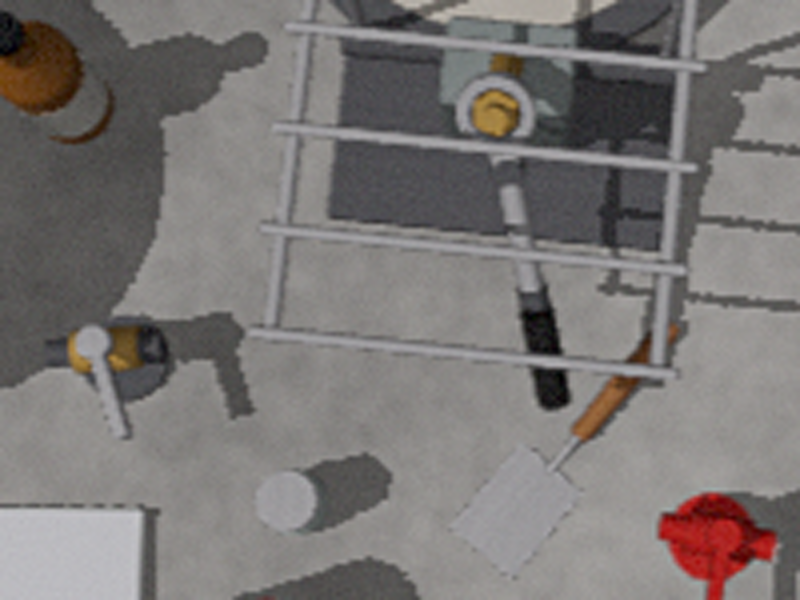

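View pics/cs.png

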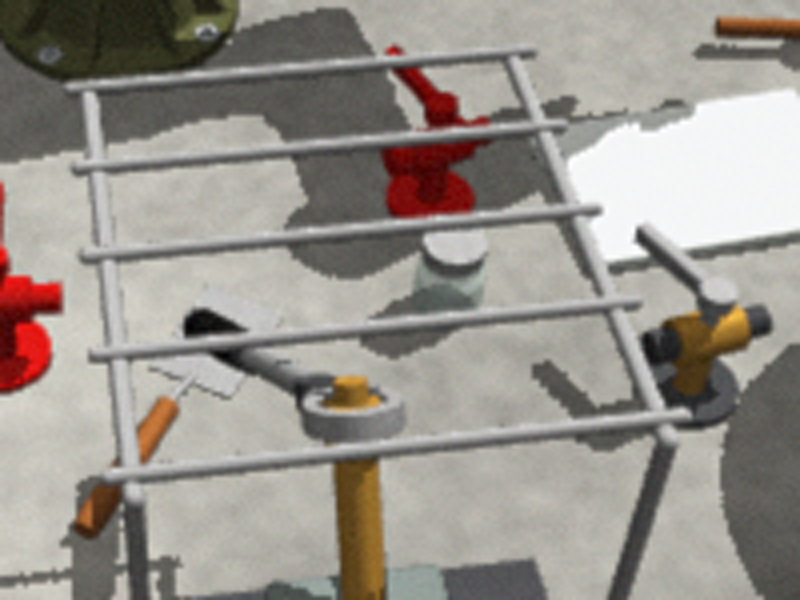

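```bash
cat > h.py <<'E'
from rig import ctrl
import cv2,numpy as np
from scipy.spatial.transform import Rotation as R
def ray(n,u,v):
    c=ctrl.get_calibration(n); K=c["camera_matrix"]; Rm=cv2.Rodrigues(c["rvec"])[0]; t=c["tvec"].ravel()
    return -Rm.T@t, Rm.T@np.linalg.solve(K,[u,v,1.])
def atz(n,u,v,z):
    o,d=ray(n,u,v); return o+d*(z-o[2])/d[2]
def tri(a,b):
    (o1,d1),(o2,d2)=ray(*a),ray(*b); d1/=np.linalg.norm(d1);d2/=np.linalg.norm(d2)
    s=np.linalg.lstsq(np.c_[d1,-d2],o2-o1,rcond=None)[0]
    p,q=o1+s[0]*d1,o2+s[1]*d2; return (p+q)/2,np.linalg.norm(p-q)
def rot(o): w,x,y,z=o["tcp_rot"]; return R.from_quat([x,y,z,w])
E
python3 - <<'E'
from h import *
np.set_printoptions(precision=4,suppress=True)
T=lambda x,y:(x/4+179.6,y/4+104.6); S=lambda x,y:(x/4+259.6,y/4+139.6)
P={'nut':((495,112),(353,408),.234),'gripend':((552,403),(192,322),.12),'gripmid':((543,352),(218,336),.135),'rackL':((252,333),(532,53),.319),'rackR':((676,374),(68,88),.319),'tap':((93,342),(718,290),.106),'tip':((125,435),(643,230),.106),'salt':((288,500),(455,243),.07)}
for k,(a,b,z) in P.items():
    p,e=tri(("top",*T(*a)),("scene",*S(*b))); print(k,p,round(e,4),"top",atz("top",*T(*a),z)[:2],"sc",atz("scene",*S(*b),z)[:2])
E
```

```text
nut [0.6751 0.0205 0.2327] 0.0004 top [0.6748 0.0206] sc [0.6761 0.0199]
gripend [ 0.4879 -0.0248  0.1076] 0.0071 top [ 0.4874 -0.0212] sc [ 0.4983 -0.0304]
gripmid [ 0.5233 -0.0164  0.1308] 0.0046 top [ 0.5232 -0.0141] sc [ 0.5266 -0.0195]
rackL [0.5109 0.1671 0.3141] 0.0011 top [0.51   0.1657] sc [0.5166 0.1648]
rackR [ 0.4879 -0.0953  0.3176] 0.0007 top [ 0.4877 -0.0955] sc [ 0.4896 -0.0951]
tap [0.531  0.3224 0.1015] 0.0001 top [0.5304 0.3212] sc [0.5347 0.3196]
tip [0.4623 0.2977 0.0968] 0.0018 top [0.4613 0.2945] sc [0.4706 0.2933]
salt [0.4162 0.1792 0.0648] 0.0009 top [0.4159 0.178 ] sc [0.421  0.1775]
```

The brass tap is the one meant. Its stem is brass, it stands left of the manifold and its lever height is right, while both red ones are look-alikes. The nut measures (0.675, 0.020, 0.233) and the grip about (0.522, -0.0145, 0.13), 187 mm from the nut against the 190 mm given. The handle angle fits a lean direction square to the rack. Next I'll plan the approach.

```bash
cat >> h.py <<'E'
NUT=np.array([.675,.0205,.234]); PSI=.088; TL=np.radians(35)
u=np.array([-np.cos(PSI),np.sin(PSI),0]); A=np.sin(TL)*u+np.array([0,0,np.cos(TL)]); D=np.cos(TL)*u-np.array([0,0,np.sin(TL)]); L=np.cross(D,A)*1.
L=L if L[1]>0 else -L
def orient(yaw,tilt,th): return R.from_euler('z',yaw)*R.from_matrix(np.diag([1,-1,-1.]))*R.from_euler('y',-tilt)*R.from_euler('z',th)
def grip(th,r=.19): return NUT+r*(np.cos(th)*D+np.sin(th)*L)
def wpose(th,back=0,r=.19): return grip(th,r)-A*(.0237-back), orient(np.pi-PSI,TL,th)
def rows(poses,dec=4):
    p,q=poses[0]; out=[]
    for P,Q in poses[1:]:
        d=np.round(q.inv().apply(P-p),dec); w=np.round((q.inv()*Q).as_rotvec(),3)
        out.append(" ".join(f"{v:g}" for v in (*d,*w))); p=p+q.apply(d); q=q*R.from_rotvec(w)
    for i in range(0,len(out),5): print("; ".join(out[i:i+5]))
def th_of(p): v=p-NUT; return np.arctan2(v@L,v@D), np.hypot(v@L,v@D), v@A
E
python3 - <<'E'
from h import *
o=ctrl.get_obs(); p0,q0=o["ee_pos"],rot(o)
x=q0.apply([1,0,0]); y0=np.arctan2(x[1],x[0]); P1,Q1=wpose(-.257,.12)
print(y0,P1,L, Q1.as_matrix().round(2).tolist())
y1=np.pi-PSI-2*np.pi
W=np.array([.35,.30,.30]); N=30; ps=[(p0,q0)]
for i in range(1,N+1):
    s=i/N; m=.45
    p=p0+(W-p0)*s/m if s<m else W+(P1-W)*(s-m)/(1-m)
    ps.append((p,orient(y0+(y1-y0)*s,TL*s,-.257*s)))
rows(ps,3)
E
```

```text
-0.2737491063747192 [ 0.46578916 -0.00952362  0.20748405] [ 8.78864653e-02  9.96130498e-01 -6.93889390e-18] [[-0.81, -0.12, 0.57], [-0.18, 0.98, -0.05], [-0.55, -0.15, -0.82]]
0.019 0.016 -0.005 0.003 -0.021 0.09; 0.02 0.014 -0.006 0.003 -0.02 0.09; 0.021 0.013 -0.006 0.005 -0.02 0.09; 0.023 0.01 -0.006 0.008 -0.02 0.089; 0.023 0.008 -0.007 0.01 -0.02 0.09
0.023 0.006 -0.008 0.012 -0.02 0.089; 0.024 0.004 -0.008 0.014 -0.02 0.089; 0.023 0.002 -0.009 0.016 -0.019 0.089; 0.024 -0 -0.009 0.019 -0.019 0.089; 0.023 -0.003 -0.009 0.02 -0.019 0.088
0.023 -0.005 -0.01 0.023 -0.018 0.088; 0.022 -0.007 -0.01 0.025 -0.018 0.087; 0.021 -0.01 -0.011 0.026 -0.018 0.087; 0.021 -0.008 -0.005 0.029 -0.017 0.086; 0.019 -0.006 0.001 0.031 -0.016 0.086
0.02 -0.008 -0 0.033 -0.017 0.085; 0.018 -0.009 -0 0.035 -0.015 0.084; 0.018 -0.011 0 0.037 -0.015 0.084; 0.016 -0.013 0.001 0.039 -0.015 0.083; 0.016 -0.014 0 0.041 -0.013 0.082
0.015 -0.015 0.001 0.043 -0.013 0.082; 0.013 -0.016 0.002 0.045 -0.013 0.08; 0.012 -0.016 0.002 0.047 -0.011 0.08; 0.01 -0.018 0.003 0.048 -0.011 0.079; 0.009 -0.018 0.003 0.05 -0.01 0.078
0.008 -0.019 0.005 0.052 -0.01 0.077; 0.006 -0.019 0.005 0.054 -0.008 0.076; 0.005 -0.02 0.007 0.056 -0.008 0.075; 0.004 -0.019 0.007 0.057 -0.006 0.074; 0.002 -0.019 0.008 0.059 -0.006 0.073
```

Emit:
arm_command:
  targets: "0.019 0.016 -0.005 0.003 -0.021 0.09; 0.02 0.014 -0.006 0.003 -0.02 0.09; 0.021 0.013 -0.006 0.005 -0.02 0.09; 0.023 0.01 -0.006 0.008 -0.02 0.089; 0.023 0.008 -0.007 0.01 -0.02 0.09"
  jaw: 0.52

```text
time_s: 0.52
ee_pos: [0.2327, 0.4737, 0.2561]
tcp_rot: [-0.021, 0.933, -0.355, -0.047]
force: [0.5, 0.3, 0.1]
width: 0.0444
```

Emit:
arm_command:
  targets: "0.023 0.006 -0.008 0.012 -0.02 0.089; 0.024 0.004 -0.008 0.014 -0.02 0.089; 0.023 0.002 -0.009 0.016 -0.019 0.089; 0.024 0 -0.009 0.019 -0.019 0.089; 0.023 -0.003 -0.009 0.02 -0.019 0.088"

```text
time_s: 0.93
ee_pos: [0.3015, 0.3712, 0.2824]
tcp_rot: [-0.064, 0.827, -0.553, -0.08]
force: [0.2, 0.5, 0.0]
width: 0.0444
```

Emit:
arm_command:
  targets: "0.023 -0.005 -0.01 0.023 -0.018 0.088; 0.022 -0.007 -0.01 0.025 -0.018 0.087; 0.021 -0.01 -0.011 0.026 -0.018 0.087; 0.021 -0.008 -0.005 0.029 -0.017 0.086; 0.019 -0.006 0.001 0.031 -0.016 0.086"

```text
time_s: 1.35
ee_pos: [0.3617, 0.2713, 0.293]
tcp_rot: [0.125, -0.678, 0.719, 0.09]
force: [-0.5, 0.2, -0.6]
width: 0.0443
```

Tracking is good, so I'll continue.

Emit:
arm_command:
  targets: "0.02 -0.008 0 0.033 -0.017 0.085; 0.018 -0.009 0 0.035 -0.015 0.084; 0.018 -0.011 0 0.037 -0.015 0.084; 0.016 -0.013 0.001 0.039 -0.015 0.083; 0.016 -0.014 0 0.041 -0.013 0.082"

```text
time_s: 1.77
ee_pos: [0.3962, 0.1771, 0.2637]
tcp_rot: [0.19, -0.497, 0.844, 0.072]
force: [-0.2, -0.3, -0.9]
width: 0.0446
```

Emit:
arm_command:
  targets: "0.015 -0.015 0.001 0.043 -0.013 0.082; 0.013 -0.016 0.002 0.045 -0.013 0.08; 0.012 -0.016 0.002 0.047 -0.011 0.08; 0.01 -0.018 0.003 0.048 -0.011 0.079; 0.009 -0.018 0.003 0.05 -0.01 0.078"

```text
time_s: 2.18
ee_pos: [0.4306, 0.084, 0.2358]
tcp_rot: [0.251, -0.292, 0.922, 0.024]
force: [0.5, -0.5, 0.5]
width: 0.0443
```

Emit:
arm_command:
  targets: "0.008 -0.019 0.005 0.052 -0.01 0.077; 0.006 -0.019 0.005 0.054 -0.008 0.076; 0.005 -0.02 0.007 0.056 -0.008 0.075; 0.004 -0.019 0.007 0.057 -0.006 0.074; 0.002 -0.019 0.008 0.059 -0.006 0.073"

```text
time_s: 2.6
ee_pos: [0.4656, -0.0106, 0.2075]
tcp_rot: [0.297, -0.078, 0.95, -0.051]
force: [0.4, -0.1, 0.6]
width: 0.0443
```

```bash
cat > look.py <<'E'
from h import *
import sys
def wrist(name,pts={}):
    o=ctrl.get_obs(); im=cv2.cvtColor(ctrl.snapshot("wrist"),cv2.COLOR_RGB2BGR)
    c=ctrl.get_calibration("wrist"); T=c["tool_from_camera"]
    for k,p in pts.items():
        pc=np.linalg.inv(T)@np.r_[rot(o).inv().apply(p-o["ee_pos"]),1]; uv=c["camera_matrix"]@pc[:3]; uv=uv[:2]/uv[2]; print(k,uv.round(1))
        cv2.drawMarker(im,tuple(int(v) for v in uv),(255,0,255),cv2.MARKER_CROSS,8,1)
    cv2.imwrite(f"pics/{name}.png",im); return o
E
python3 - <<'E'
from look import *
o=wrist("w1",{"nut":NUT,"g":grip(-.257),"gend":grip(-.257,.231)}); print(th_of(o["ee_pos"]),o["q"].round(2))
P1,Q1=wpose(-.257,.12); print(o["ee_pos"]-P1,(rot(o).inv()*Q1).as_rotvec())
E
```

```text
nut [321.9 370.4]
g [321.3 197.9]
gend [321.1 150.7]
(np.float64(-0.262397043722354), np.float64(0.19029763670265276), np.float64(0.09638473989546291)) [ 0.74 -1.02 -0.95  0.47 -1.24 -2.21]
[-1.61989897e-04 -1.05811505e-03  5.55757617e-05] [-0.00052305  0.00123821 -0.00507785]
```

View pics/w1.png

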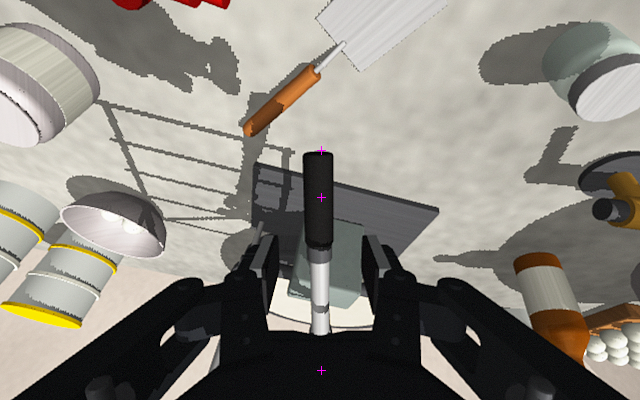

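The wrist view shows the handle straight between the jaws: grip centre at about (318,200), end at (318,153). That is within 2 mm of the prediction, so I'll advance 120 mm along tool z.

Emit:
arm_command:
  targets: "0 0 0.024 0 0 0; 0 0 0.024 0 0 0; 0 0 0.024 0 0 0; 0 0 0.024 0 0 0; 0 0 0.024 0 0 0"

```text
time_s: 3.07
ee_pos: [0.5347, -0.0154, 0.1089]
tcp_rot: [0.296, -0.081, 0.95, -0.05]
force: [0.4, 0.2, 1.2]
width: 0.0442
```

Run:
```python
from look import *
o=wrist("w2",{"g":grip(-.257),"gend":grip(-.257,.231)}); print(th_of(o["ee_pos"]),o["q"].round(2),o["force"],o["width"])
P1,Q1=wpose(-.257,0); print(o["ee_pos"]-P1,(rot(o).inv()*Q1).as_rotvec())
th=-.257; ps=[wpose(th+.02*i) for i in range(11)]; rows(ps)
```

```text
g [320.3 270.1]
gend [320.3 184.9]
(np.float64(-0.2560171896816751), np.float64(0.1898951396369978), np.float64(-0.024118513684946424)) [ 0.55 -0.74 -1.    0.47 -0.85 -2.18] [0.3544401  0.16411913 1.24877838] 0.04416734102058957
[ 0.00030145  0.00018139 -0.00031181] [ 0.00294044  0.00058568 -0.00049183]
-0 0.0038 0 -0 0 0.02; -0.0001 0.0038 0 -0 0 0.02; -0 0.0038 0 -0 0 0.02; -0.0001 0.0038 0 -0 0 0.02; 0 0.0038 0 -0 0 0.02
-0 0.0038 0 -0 0 0.02; -0.0001 0.0038 0 -0 0 0.02; -0 0.0038 0 -0 0 0.02; -0 0.0038 0 -0 0 0.02; -0.0001 0.0038 0 -0 0 0.02
```

View pics/w2.png

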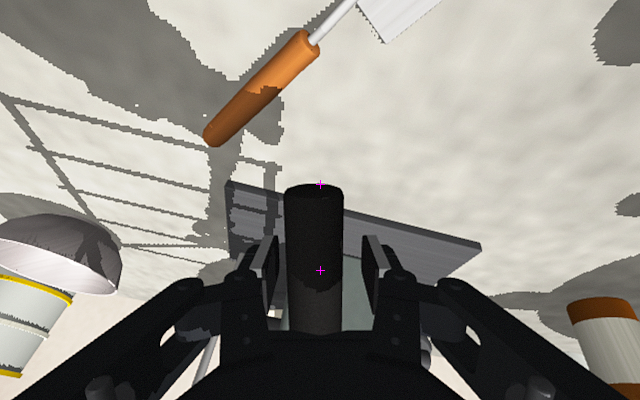

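The handle sits between the jaws, grip centre column about 314. Now I'll swing it, with the image-left finger pushing.

Emit:
arm_command:
  targets: "-0.0001 0.0057 0 0 0 0.03; -0.0001 0.0057 0 0 0 0.03; -0.0001 0.0057 0 0 0 0.03; -0.0001 0.0057 0 0 0 0.03; -0.0001 0.0057 0 0 0 0.03"

```text
time_s: 3.53
ee_pos: [0.5319, 0.0127, 0.1061]
tcp_rot: [0.298, -0.008, 0.954, -0.028]
force: [0.2, -2.1, -2.3]
width: 0.0446
```

Emit:
arm_command:
  targets: "-0.0001 0.0057 0 0 0 0.03; -0.0001 0.0057 0 0 0 0.03; -0.0001 0.0057 0 0 0 0.03; -0.0001 0.0057 0 0 0 0.03"

```text
time_s: 3.87
ee_pos: [0.5331, 0.0355, 0.1056]
tcp_rot: [0.3, 0.049, 0.953, -0.011]
force: [0.4, -1.9, -0.9]
width: 0.0444
```

Emit:
arm_command:
  targets: "-0.0001 0.0038 0 0 0 0.02; -0.0001 0.0038 0 0 0 0.02; -0.0001 0.0038 0 0 0 0.02"

```text
time_s: 4.12
ee_pos: [0.5346, 0.0467, 0.1059]
tcp_rot: [0.3, 0.077, 0.951, -0.002]
force: [0.4, -1.9, -1.5]
width: 0.0443
```

Emit:
arm_command:
  targets: "-0.0001 0.0038 0 0 0 0.02; -0.0001 0.0038 0 0 0 0.02; -0.0001 0.0038 0 0 0 0.02"

```text
time_s: 4.37
ee_pos: [0.5366, 0.0577, 0.1066]
tcp_rot: [0.299, 0.106, 0.948, 0.007]
force: [-0.8, -2.3, -1.9]
width: 0.0447
```

Emit:
arm_command:
  targets: "-0.0001 0.0038 0 0 0 0.02; -0.0001 0.0038 0 0 0 0.02; -0.0001 0.0038 0 0 0 0.02"

```text
time_s: 4.62
ee_pos: [0.5392, 0.0687, 0.1076]
tcp_rot: [0.299, 0.134, 0.945, 0.016]
force: [-0.9, -2.0, -1.4]
width: 0.0443
```

Emit:
arm_command:
  targets: "-0.0001 0.0038 0 0 0 0.02; -0.0001 0.0038 0 0 0 0.02; -0.0001 0.0038 0 0 0 0.02"

```text
time_s: 4.87
ee_pos: [0.5419, 0.0779, 0.1086]
tcp_rot: [0.298, 0.163, 0.94, 0.023]
force: [-0.7, -11.4, -0.8]
width: 0.0444
```

Seated: the lateral force has jumped to 11.4 N. I'll go on in small steps.

Emit:
arm_command:
  targets: "-0.0001 0.0038 0 0 0 0.02"

```text
time_s: 4.95
ee_pos: [0.5429, 0.0804, 0.1089]
tcp_rot: [0.297, 0.173, 0.939, 0.025]
force: [-0.9, -12.5, 0.3]
width: 0.0441
```

Run:
```python
from h import *
o=ctrl.get_obs(); print(th_of(o["ee_pos"]),o["force"],o["force"]@L)
```

```text
(np.float64(0.2557093660566377), np.float64(0.19007545007015966), np.float64(-0.023983682465735137)) [ -0.85876899 -12.5404931    0.29662622] -12.567441806627185
```

Emit:
arm_command:
  targets: "-0.0001 0.0038 0 0 0 0.02"

```text
time_s: 5.03
ee_pos: [0.5441, 0.0804, 0.1085]
tcp_rot: [0.293, 0.181, 0.938, 0.028]
force: [-11.9, -9.7, -7.7]
width: 0.0446
```

Unexpected radial force, so I'll look before going on.

Run:
```python
from look import *
o=wrist("w3",{}); print(th_of(o["ee_pos"]),o["force"],o["wrist_torque"],o["q"].round(3),o["effort"].round(2))
s=cv2.cvtColor(ctrl.snapshot("scene"),cv2.COLOR_RGB2BGR)[130:280,250:450]
w=cv2.imread("pics/w3.png")
cv2.imwrite("pics/m3.png",np.vstack([cv2.resize(w,(480,300)),cv2.resize(s,(400,300),interpolation=cv2.INTER_CUBIC)[:, :].copy() if 0 else cv2.copyMakeBorder(cv2.resize(s,(400,300),interpolation=cv2.INTER_CUBIC),0,0,0,80,cv2.BORDER_CONSTANT)]))
```

```text
(np.float64(0.25726145147467777), np.float64(0.1893650151855613), np.float64(-0.02500876326182952)) [-11.87101297  -9.72959833  -7.68683224] [-2.3903819   6.03298663 -2.10377245] [ 0.748 -0.617 -0.959  0.572 -0.889 -2.989] [ 5.18 -9.93 44.79 10.93  5.71 -0.14]
```

View pics/m3.png

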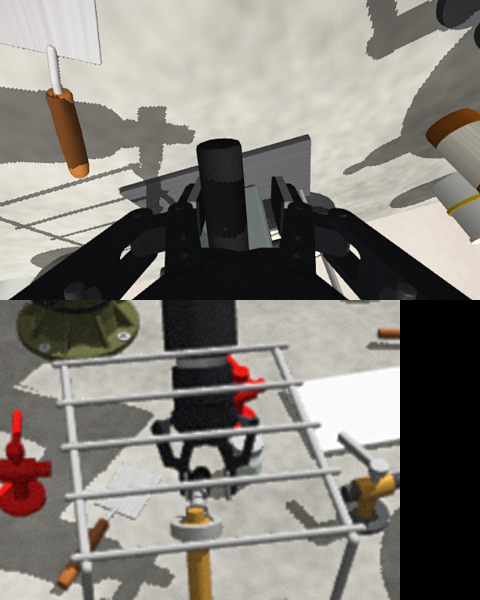

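Joint 6 has run to its limit (-2.989). I'll turn the tool back a little and push by pure translation from here.

Emit:
arm_command:
  targets: "0 0 0 0 0 -0.05; 0 0 0 0 0 -0.05"

```text
time_s: 5.3
ee_pos: [0.5433, 0.0792, 0.1067]
tcp_rot: [0.293, 0.133, 0.947, 0.012]
force: [-12.3, -10.9, -5.8]
width: 0.0445
```

```bash
cat > st.py <<'E'
from h import *
o=ctrl.get_obs(); f=o["force"]; print("th,r,a",np.round(th_of(o["ee_pos"]),4),"f L,D,A",np.round([f@L,f@D,f@A],1),o["q"].round(3),"tool->L dir",rot(o).inv().apply(L).round(3), "handle tang",rot(o).inv().apply(np.cos(.27)*L-np.sin(.27)*D).round(3))
E
python3 st.py
```

```text
th,r,a [ 0.2485  0.1906 -0.026 ] f L,D,A [-11.9  12.6   1.7] [ 0.747 -0.617 -0.961  0.57  -0.89  -2.886] tool->L dir [ 0.188  0.982 -0.006] handle tang [-0.081  0.997 -0.01 ]
```

Emit:
arm_command:
  targets: "0.002 0 0.001 0 0 0; 0 0.002 0 0 0 0"

```text
time_s: 5.47
ee_pos: [0.5436, 0.0818, 0.1069]
tcp_rot: [0.294, 0.134, 0.946, 0.013]
force: [-6.5, -12.3, -2.2]
width: 0.0444
```

```bash
python3 st.py
```

```text
th,r,a [ 0.262   0.1911 -0.0259] f L,D,A [-12.8   5.7   1.3] [ 0.751 -0.616 -0.963  0.576 -0.888 -2.897] tool->L dir [ 0.19   0.982 -0.005] handle tang [-0.079  0.997 -0.008]
```

Emit:
arm_command:
  targets: "0.001 0.003 0 0 0 0; 0 0 0 0 0 0"

```text
time_s: 5.63
ee_pos: [0.5441, 0.0858, 0.1077]
tcp_rot: [0.295, 0.133, 0.946, 0.013]
force: [-4.7, -13.1, -1.9]
width: 0.0448
```

```bash
python3 st.py
```

```text
th,r,a [ 0.283   0.1916 -0.0254] f L,D,A [-13.4   4.    0.5] [ 0.758 -0.612 -0.961  0.58  -0.888 -2.906] tool->L dir [ 0.19   0.982 -0.004] handle tang [-0.079  0.997 -0.007]
```

Emit:
arm_command:
  targets: "0.001 0.004 0 0 0 0; 0 0 0 0 0 0"

```text
time_s: 5.8
ee_pos: [0.5447, 0.0904, 0.1085]
tcp_rot: [0.296, 0.133, 0.946, 0.014]
force: [-1.2, -11.0, -1.8]
width: 0.0444
```

```bash
python3 st.py
```

```text
th,r,a [ 0.3074  0.1923 -0.0248] f L,D,A [-11.1   1.2  -1.4] [ 0.766 -0.607 -0.958  0.585 -0.888 -2.916] tool->L dir [ 0.19   0.982 -0.003] handle tang [-0.079  0.997 -0.005]
```

Emit:
arm_command:
  targets: "0.001 0.004 0 0 0 0; 0.001 0.002 0 0 0 0; 0 0 0 0 0 0"

```text
time_s: 6.05
ee_pos: [0.5455, 0.0975, 0.1098]
tcp_rot: [0.297, 0.133, 0.945, 0.015]
force: [2.7, -10.3, 2.0]
width: 0.0445
```

```bash
python3 st.py; python3 -c "
from look import *
wrist('w4')"
```

```text
th,r,a [ 0.3438  0.1938 -0.0238] f L,D,A [-10.1  -4.1  -0.4] [ 0.778 -0.599 -0.955  0.592 -0.888 -2.932] tool->L dir [ 0.189  0.982 -0.001] handle tang [-0.079  0.997 -0.002]
```

View pics/w4.png

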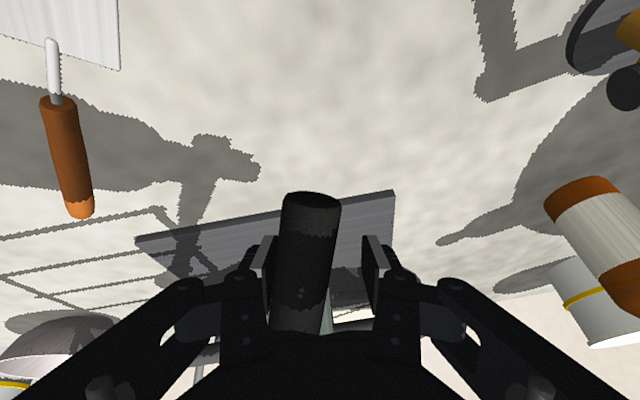

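Force peaked at about 14 N, then fell to about 8 N after about 16 mm of travel. That puts the bend at about 0.11–0.17: broken over and well short of 0.32. Now I'll ease off.

Emit:
arm_command:
  targets: "-0.001 -0.003 0 0 0 0; -0.001 -0.003 0 0 0 0; -0.001 -0.003 0 0 0 0; -0.001 -0.003 0 0 0 0; 0 -0.002 0 0 0 0"

```text
time_s: 6.52
ee_pos: [0.5431, 0.0807, 0.1062]
tcp_rot: [0.294, 0.134, 0.946, 0.013]
force: [-8.0, -12.1, -3.5]
width: 0.0446
```

```bash
python3 st.py
```

```text
th,r,a [ 0.2554  0.1915 -0.0263] f L,D,A [-12.7   7.7   1.1] [ 0.75  -0.618 -0.964  0.574 -0.888 -2.895] tool->L dir [ 0.191  0.982 -0.005] handle tang [-0.078  0.997 -0.009]
```

Emit:
arm_command:
  targets: "0.001 -0.002 0 0 0 0; 0 -0.002 0 0 0 0; 0 -0.002 0 0 0 0; 0 0 0 0 0 0"

```text
time_s: 6.85
ee_pos: [0.5418, 0.077, 0.1067]
tcp_rot: [0.295, 0.133, 0.946, 0.015]
force: [-5.6, -7.9, -3.9]
width: 0.0445
```

```bash
python3 st.py
```

```text
th,r,a [ 0.2355  0.1911 -0.0253] f L,D,A [-8.3  6.3 -0.4] [ 0.744 -0.632 -0.972  0.571 -0.885 -2.885] tool->L dir [ 0.19   0.982 -0.001] handle tang [-0.079  0.997 -0.004]
```

Emit:
arm_command:
  targets: "0.001 -0.002 0 0 0 0; 0.001 -0.002 0 0 0 0; 0 0 0 0 0 0"

```text
time_s: 7.1
ee_pos: [0.5406, 0.0755, 0.1077]
tcp_rot: [0.297, 0.132, 0.945, 0.017]
force: [-0.8, -5.8, -0.9]
width: 0.0446
```

```bash
python3 st.py
```

```text
th,r,a [ 0.2272  0.191  -0.0239] f L,D,A [-5.9  0.7 -0.5] [ 0.743 -0.645 -0.979  0.571 -0.884 -2.881] tool->L dir [0.189 0.982 0.003] handle tang [-0.079  0.997  0.002]
```

Emit:
arm_command:
  targets: "0 -0.002 0 0 0 0; 0 -0.002 0 0 0 0; 0 0 0 0 0 0"

```text
time_s: 7.35
ee_pos: [0.5406, 0.0732, 0.1086]
tcp_rot: [0.299, 0.132, 0.945, 0.019]
force: [-0.2, 0.1, -1.2]
width: 0.0446
```

```bash
python3 st.py; python3 -c "
from look import *
wrist('w5')"
```

```text
th,r,a [ 0.2162  0.1898 -0.0233] f L,D,A [ 0.1  0.9 -0.8] [ 0.738 -0.652 -0.982  0.569 -0.881 -2.874] tool->L dir [0.19  0.982 0.007] handle tang [-0.079  0.997  0.006]
```

View pics/w5.png

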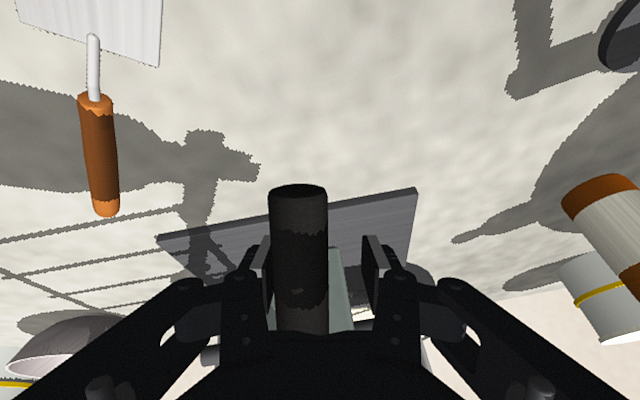

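Force is back to zero. Next I'll move clear by 4 mm and back out along the tool axis.

Emit:
arm_command:
  targets: "0 -0.004 0 0 0 0; 0 0 -0.02 0 0 0; 0 0 -0.03 0 0 0; 0 0 -0.035 0 0 0; 0 0 -0.035 0 0 0"

```text
time_s: 7.82
ee_pos: [0.4702, 0.0735, 0.207]
tcp_rot: [0.298, 0.132, 0.945, 0.018]
force: [0.6, 2.5, 0.5]
width: 0.0445
```

```bash
python3 st.py
python3 - <<'E'
from look import *
o=wrist("w6",{"g":grip(.2),"gend":grip(.2,.231)})
p0,q0=o["ee_pos"],rot(o)
al=np.radians(200.5); AX=np.array([.531,.322,0])
P1=AX+.06*np.array([np.cos(al),np.sin(al),0])+[0,0,.19]; Q1=orient(al-2*np.pi,0,0)
e=(q0.inv()*Q1).as_rotvec(); print(p0,P1,e)
N=10; W=(p0*.5+P1*.5)+[-.06,0,.06]
ps=[(p0,q0)]
for i in range(1,N+1):
    s=i/N; ps.append(((1-s)**2*p0+2*s*(1-s)*W+s*s*P1, q0*R.from_rotvec(e*s)))
rows(ps,3)
E
```

```text
th,r,a [0.1844 0.1896 0.0975] f L,D,A [ 2.6 -0.6  0.2] [ 0.944 -0.925 -0.93   0.536 -1.266 -2.879] tool->L dir [0.19  0.982 0.005] handle tang [-0.078  0.997  0.003]
g [322.7 197.5]
gend [323.3 150.4]
[0.47021727 0.07347908 0.20696988] [0.47479967 0.30098756 0.19      ] [-0.07354475  0.61197586 -0.616088  ]
0.009 0.02 -0.014 -0.007 0.061 -0.062; 0.008 0.022 -0.011 -0.008 0.061 -0.061; 0.006 0.022 -0.006 -0.007 0.062 -0.062; 0.004 0.022 -0.003 -0.007 0.061 -0.061; 0.001 0.023 0 -0.008 0.061 -0.062
-0.002 0.023 0.004 -0.007 0.061 -0.062; -0.005 0.022 0.007 -0.007 0.061 -0.061; -0.008 0.021 0.009 -0.008 0.062 -0.062; -0.013 0.02 0.012 -0.007 0.061 -0.062; -0.017 0.019 0.013 -0.008 0.061 -0.061
```

Run:
```python
import cv2,numpy as np
g=cv2.imread("pics/w6.png").max(2); r=cv2.imread("pics/w1.png").max(2)
for im,n in((r,'w1'),(g,'w6')):
  for y in (165,180,200,220,235):
    c=np.where(im[y,270:370]<50)[0]+270; print(n,y,c.min() if len(c) else None,c.max() if len(c) else None,len(c))
```

```text
w1 165 303 332 30
w1 180 284 332 35
w1 200 280 332 34
w1 220 270 343 45
w1 235 273 365 57
w6 165 301 329 29
w6 180 301 330 30
w6 200 302 330 28
w6 220 301 330 30
w6 235 274 366 53
```

Emit:
arm_command:
  targets: "0.009 0.02 -0.014 -0.007 0.061 -0.062; 0.008 0.022 -0.011 -0.008 0.061 -0.061; 0.006 0.022 -0.006 -0.007 0.062 -0.062; 0.004 0.022 -0.003 -0.007 0.061 -0.061; 0.001 0.023 0 -0.008 0.061 -0.062"

```text
time_s: 8.28
ee_pos: [0.4431, 0.1897, 0.2297]
tcp_rot: [0.153, -0.026, 0.988, 0.011]
force: [-0.2, -0.5, 0.8]
width: 0.0445
```

Emit:
arm_command:
  targets: "-0.002 0.023 0.004 -0.007 0.061 -0.062; -0.005 0.022 0.007 -0.007 0.061 -0.061; -0.008 0.021 0.009 -0.008 0.062 -0.062; -0.013 0.02 0.012 -0.007 0.061 -0.062; -0.017 0.019 0.013 -0.008 0.061 -0.061"

```text
time_s: 8.7
ee_pos: [0.4768, 0.3036, 0.1902]
tcp_rot: [-0.0, -0.18, 0.984, 0.001]
force: [-0.1, 0.3, 2.6]
width: 0.0445
```

Run:
```python
from look import *
al=np.radians(200.5); AX=np.array([.531,.322,.106]); d=np.array([np.cos(al),np.sin(al),0])
o=wrist("w7",{"ax":AX,"g":AX+.06*d,"tip":AX+.076*d}); print(o["ee_pos"],o["q"].round(2),o["force"])
w=cv2.resize(cv2.imread("pics/w7.png"),None,fx=1,fy=1)
t=cv2.cvtColor(ctrl.snapshot("top"),cv2.COLOR_RGB2BGR); cv2.imwrite("pics/top7.png",t)
c=cv2.resize(t[115:215,225:385],(640,400),interpolation=cv2.INTER_CUBIC)
w6=cv2.imread("pics/w6.png")[130:330,230:410]
cv2.imwrite("pics/m7.png",cv2.resize(np.vstack([w,c]),None,fx=.75,fy=.75))
```

```text
ax [317.3 264.1]
g [317.5 199.4]
tip [317.6 180.5]
[0.47681228 0.30357654 0.19022544] [ 0.92 -0.05 -0.08 -0.   -1.54 -2.13] [-0.14761577  0.31920163  2.55720018]
```

View pics/m7.png

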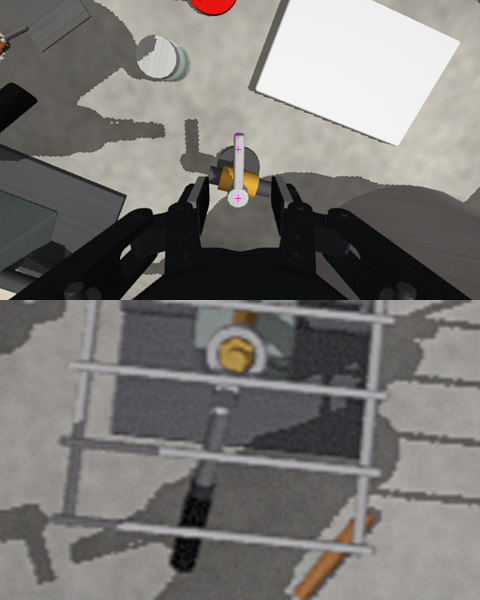

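The wrist view shows the lever exactly at the predicted marks (axis (237,198), tip (238,135) in the composite). The top view shows the wrench straight, from the nut (237,354) to the grip (190,525). Before and after I backed out, the handle lay parallel to the tool at about 0.19, so the nut has not moved. Next I'll cage the tap lever and swing it.

Emit:
arm_command:
  targets: "0.003 -0.002 0.02 0 0 0; 0 0 0.027 0 0 0; 0 0 0.027 0 0 0; 0 0 0.024 0 0 0; 0 0 0.01 0 0 0"
  jaw: 0.4

```text
time_s: 9.22
ee_pos: [0.4725, 0.298, 0.078]
tcp_rot: [-0.002, -0.178, 0.984, -0.001]
force: [-0.3, 0.3, -1.1]
width: 0.034
```

Emit:
arm_command:
  targets: "0 -0.005 0 0 0 0; 0 -0.005 0 0 0 0; 0 0 0 0 0 0"

```text
time_s: 9.47
ee_pos: [0.4785, 0.2896, 0.0838]
tcp_rot: [0.002, -0.178, 0.984, 0.001]
force: [0.2, 0.2, 0.8]
width: 0.0341
```

Emit:
arm_command:
  targets: "-0.0014 -0.0059 0 0 0 -0.1; -0.0014 -0.0059 0 0 0 -0.1; -0.0014 -0.0059 0 0 0 -0.1"

```text
time_s: 9.72
ee_pos: [0.4898, 0.2765, 0.0839]
tcp_rot: [0.002, -0.326, 0.945, 0.001]
force: [-0.6, 2.2, 0.3]
width: 0.0341
```

Emit:
arm_command:
  targets: "-0.0014 -0.0059 0 0 0 -0.1; -0.0014 -0.0059 0 0 0 -0.1; -0.0014 -0.0059 0 0 0 -0.1; -0.0014 -0.0059 0 0 0 -0.1; -0.0014 -0.0059 0 0 0 -0.1"

```text
time_s: 10.13
ee_pos: [0.5164, 0.2622, 0.0838]
tcp_rot: [0.002, -0.549, 0.836, 0.0]
force: [-1.8, 0.6, 0.6]
width: 0.0341
```

Emit:
arm_command:
  targets: "-0.0014 -0.0059 0 0 0 -0.1; -0.0014 -0.0059 0 0 0 -0.1; -0.0014 -0.0059 0 0 0 -0.1; -0.0014 -0.0059 0 0 0 -0.1; -0.0014 -0.0059 0 0 0 -0.1"

```text
time_s: 10.55
ee_pos: [0.5465, 0.2625, 0.0839]
tcp_rot: [-0.001, 0.739, -0.674, 0.0]
force: [-1.6, -0.3, 0.8]
width: 0.0335
```

```bash
cat > tp.py <<'E'
from h import *
o=ctrl.get_obs(); x=rot(o).apply([1,0,0]); print("yaw-start",np.arctan2(x[1],x[0])-np.radians(200.5)+2*np.pi, "tcp rel axis in tool",rot(o).inv().apply(o["ee_pos"]-[.531,.322,.098]).round(4),"f tool",rot(o).inv().apply(o["force"]).round(1),o["q"].round(2))
E
python3 tp.py
```

```text
yaw-start 1.3052546131924192 tcp rel axis in tool [ 0.0607 -0.0099  0.014 ] f tool [ 0.2  1.6 -0.8] [ 0.78  0.09 -0.14  0.   -1.35 -0.69]
```

Still moving at about 1.6 N. I'll finish gently to the stop.

Emit:
arm_command:
  targets: "-0.0014 -0.0059 0 0 0 -0.1; -0.0007 -0.003 0 0 0 -0.05; -0.0007 -0.003 0 0 0 -0.05; 0 0 0 0 0 0"

```text
time_s: 10.88
ee_pos: [0.548, 0.2656, 0.0825]
tcp_rot: [0.008, 0.802, -0.597, -0.006]
force: [-49.1, -4.9, 21.9]
width: 0.0343
```

```bash
python3 tp.py
```

```text
yaw-start 1.503688894184628 tcp rel axis in tool [ 0.0589 -0.0004  0.0155] f tool [ -9.3  48.8 -21. ] [ 0.77  0.12 -0.1  -0.01 -1.37 -0.48]
```

Emit:
arm_command:
  targets: "0 0.006 0 0 0 0; 0 0.004 0 0 0 0; 0 0 0 0 0 0"

```text
time_s: 11.13
ee_pos: [0.5457, 0.2652, 0.0836]
tcp_rot: [-0.001, 0.801, -0.598, -0.001]
force: [-11.9, 2.7, 3.6]
width: 0.0343
```

```bash
python3 tp.py
python3 - <<'E'
from look import *
wrist("w8"); t=cv2.cvtColor(ctrl.snapshot("top"),cv2.COLOR_RGB2BGR); s=cv2.cvtColor(ctrl.snapshot("scene"),cv2.COLOR_RGB2BGR)
cv2.imwrite("pics/m8.png",np.hstack([np.vstack([cv2.resize(cv2.imread("pics/w8.png"),(480,300)),cv2.resize(t[140:240,140:300],(480,300),interpolation=cv2.INTER_CUBIC)]),cv2.resize(s[150:300,370:450],(320,600),interpolation=cv2.INTER_CUBIC)]))
E
```

```text
yaw-start 1.5014032638230548 tcp rel axis in tool [0.0587 0.002  0.0142] f tool [-6.  10.6 -3.6] [ 0.78  0.09 -0.13 -0.   -1.35 -0.49]
```

View pics/m8.png

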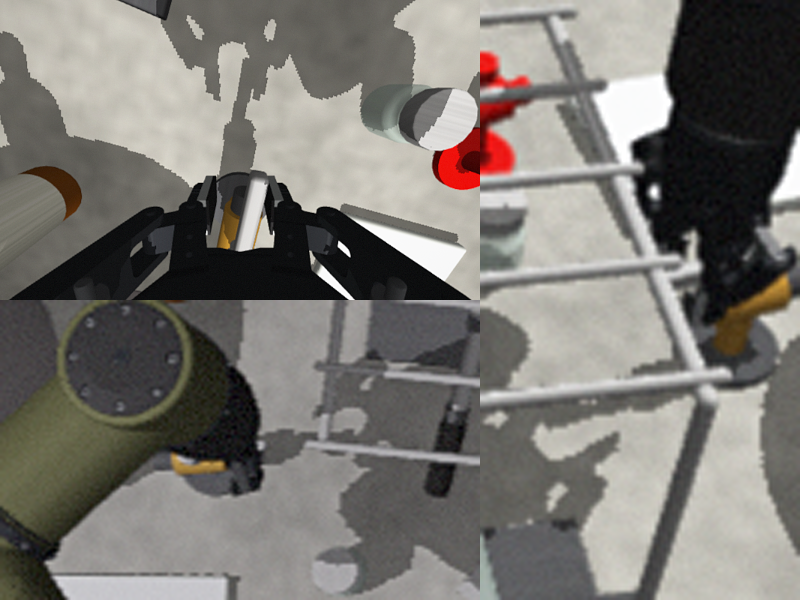

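The lever reached its stop. The pipe, measured from the first top crop, lies at about 276°. The lever began at 200.5°, so it was partly open at the start, and it now lies at about 277°, in line with the pipe. I'll release it and lift away.

Emit:
arm_command:
  targets: "0.001 0.004 0 0 0 0; 0 0.004 0 0 0 0; 0 0 0 0 0 0"

```text
time_s: 11.53
ee_pos: [0.5404, 0.261, 0.0833]
tcp_rot: [-0.002, 0.801, -0.598, 0.001]
force: [-1.0, 0.3, 0.3]
width: 0.0344
```

```bash
python3 tp.py
```

```text
yaw-start 1.5006402335517244 tcp rel axis in tool [0.0611 0.0084 0.0146] f tool [-0.6  0.9 -0.3] [ 0.78  0.07 -0.15  0.   -1.34 -0.5 ]
```

Emit:
arm_command:
  targets: "0 0 -0.02 0 0 0; 0 0 -0.03 0 0 0; 0 0 -0.035 0 0 0; 0 0 -0.035 0 0 0; 0 0 -0.035 0 0 0"

```text
time_s: 11.95
ee_pos: [0.5401, 0.2603, 0.2391]
tcp_rot: [-0.001, 0.801, -0.599, 0.0]
force: [0.8, 0.5, 0.1]
width: 0.0341
```

Emit:
arm_command:
  targets: "-0.011 0.038 0 0 0 0; -0.011 0.038 0 0 0 0; -0.011 0.038 0 0 0 0; -0.011 0.038 0 0 0 0; 0 0 0 0 0 0"

```text
time_s: 12.37
ee_pos: [0.3782, 0.2598, 0.2389]
tcp_rot: [-0.003, 0.802, -0.597, -0.0]
force: [1.4, 1.0, 2.1]
width: 0.0343
```

Run:
```python
from look import *
o=ctrl.get_obs(); print(o["ee_pos"],o["force"])
t=cv2.cvtColor(ctrl.snapshot("top"),cv2.COLOR_RGB2BGR); s=cv2.cvtColor(ctrl.snapshot("scene"),cv2.COLOR_RGB2BGR)
cv2.imwrite("pics/m9.png",np.vstack([cv2.resize(t[110:260,180:380],(800,600),interpolation=cv2.INTER_CUBIC)[:,:],])[:, :]); 
a=cv2.resize(t[115:260,180:380],(552,400),interpolation=cv2.INTER_CUBIC)
b=cv2.resize(s[180:270,260:460],(552,200)[:2],interpolation=cv2.INTER_CUBIC)
cv2.imwrite("pics/m9.png",np.vstack([a,b]))
```

```text
[0.37816592 0.25979394 0.23887785] [1.36271804 0.9798245  2.12428068]
```

View pics/m9.png

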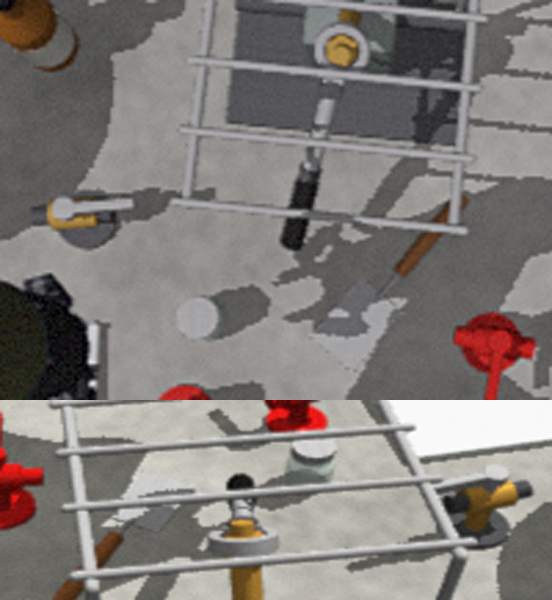

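The final view shows the tap lever from (65,209) to (130,203), in line with the pipe. The wrench runs straight from the nut (342,48) to the grip (293,245). The salt jar (197,318) and the scraper show no sign of being moved. I'm handing in.

```bash
python3 -c "
from rig import ctrl
print(ctrl.hand_in(), ctrl.get_obs()['time_s'])"
```

```text
the job is handed in; nothing more can be done
the job is handed in; nothing more can be done
```

The nut is tight, the wrench has sprung straight again and the tap lever is at its open stop. I handed the job in a little after 12.4 s.

- **Wrench:** I swung the handle clockwise about 0.45 rad until the nut seated. Force rose to about 14 N, the hinge broke over, and I stopped when it had fallen to about 8 N. By my estimate the bend was 0.11–0.17 rad. I then eased off to zero force. The handle looked straight and at the same angle before and after I backed out, so I take the nut as still seated.
- **Tap:** I then swung the lever counter-clockwise until it stopped. It had started about 0.25 rad open rather than fully shut. It now lies in line with its pipe to within about 1–2°.
- **Left alone:** the salt jar and scraper look unmoved in the last picture. The tub was outside that crop, and the arm never went near it.

Two things did not go cleanly:
- **Joint 6 at its limit:** joint 6 ran to -2.989 against a limit of -2.99 during the wrench swing. I turned the tool back and finished by pushing straight. A sideways friction load of about 13 N showed up until then.
- **Hard contact at the tap stop:** the force reached about 54 N for a moment when the lever hit its stop. As far as I can tell it was finger pad on lever, not the gripper's body. I backed off at once.

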